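Scour the griddle plate into its grease drawer

TASK

Clean off the griddle: first push the grease drawer fully home, then take the scouring pad holder by its grip, set it on the plate behind the bread crusts and draw it forward, pressed firmly on the plate the whole way, until all three crusts have dropped through the trough into the drawer. Leave the pad holder standing flat on the plate, and do not shift the mug or the flat tin.

Things in the scene. Friction and masses are not known exactly. Their poses are not given: they have to be found in the camera images.
- griddle: Steel table-top griddle, fixed, 303 long (its x) x 200 wide (y). Origin on the bench under its middle; x to its rear (away from the robot at yaw 0), y to its left. Side walls (inner faces y = +-96) rise to z = 90, front panel to 87, rear guard (x = 136) to 108. A thermostat knob on the left side at x = 60 stands out to y = 117.
- plate_front (a point): Middle of the front edge of the griddle's flat dark plate, on its top: griddle x = -95, y = 0, z = 74. The plate runs back to x = +135 and is 192 wide. In front of this edge the open trough slot, x = -155 to -95 and 192 wide, drops straight into the grease drawer.
- grease_drawer (a joint): Travel of the grease drawer in m along the griddle's +y (out of its left side): 0 is fully home on its stop, 0.05 fully out. It starts part out, slides with 2 N of friction and stays where it is left.
- drawer_grip (a point): Centre of the drawer's grip, a black bar 62 long (griddle x), 12 wide (y) and 18 high, carried by two rods on the left of the griddle; top 52 above the bench. With the drawer home it is at griddle x = -125, y = +141, z = 43, its outer face at y = +147. It is pushed towards griddle -y.
- drawer_floor (a point): Middle of the inner floor of the grease drawer (open tray 55 x 187 inside, 32 deep; axes as the griddle's); with the drawer home it is at griddle x = -125, y = 0, z = 15.5, under the trough.
- pad_holder: Scouring pad holder, 0.2 to 0.3 kg, standing on its pad on the bench. Origin: middle of the unpressed pad's underside; z up. Grey cap 68 (its x) x 158 (its y), z = 14 to 39; firm grey pad 60 x 150 under it, z = 0 to 22, gives up to 10 mm into the cap, 1.3 N per mm (2 under its own weight). Bar grip along its y on two posts. Same either way round (half turn).
- pad_holder_grip (a point): Centre of the bar grip, 81 above the pad's underside: bar 124 long (holder y), 24 wide (holder x) and 22 high; 30 mm free beneath it. Grip it across its 24 mm, near the middle.
- crust0: Brown bread crust, about 48 x 23 x 14, loose on the plate; origin in the middle of its underside.
- crust1: A second such crust.
- crust2: A third such crust.
- mug: Orange mug, 78 wide, 101 high, on the bench to the right in front of the microwave. A bystander.
- flat_tin: Flat closed oval food tin with a blue top, 63 x 105 x 24, lying on the bench between the griddle and the pad holder. A bystander.
- coffee_urn: White coffee urn, fixed furniture, 550 high; origin on the bench under it. Its body reaches 90 in front of the origin (towards the robot, world -x) and 140 to either side; its black tap and lever stick out in front at y = 0 of the urn, to 188 in front of the origin, between 120 and 245 above the bench: carry things round or over them.

How it is judged:
On the way, in this order (a step that is already met when the one before it is completed fails the run):
1. the grease drawer is pushed home (within 4 mm of its stop) (value of joint grease_drawer below 0.004 m), for 0.2 s.
2. the pad holder is pressed on the rear of the plate, behind the crusts, with more than 4 N (contact force between pad_holder and griddle above 4 N and x of pad_holder in the frame of griddle above 0.06 m), for 0.2 s.
3. on the way forward, over the middle of the plate (holder at griddle x = -30 to +30 mm), it is still pressed with more than 4 N (contact force between pad_holder and griddle above 4 N and x of pad_holder in the frame of griddle between -0.03 and 0.03 m), for 0.1 s.
4. at the front edge of the plate (holder beyond griddle x = -50 mm) it is still pressed with more than 4 N (contact force between pad_holder and griddle above 4 N and x of pad_holder in the frame of griddle below -0.05 m), for 0.1 s.
At the end, for the whole second after the job is handed in: The grease drawer is home within 6 mm; all three crusts lie in it, at rest (inside its walls, more than 14 mm below the plate's top); the pad holder stands released, flat (within 0.1 rad) and at rest on the plate (x of crust0 in the frame of drawer_floor between -0.03 and 0.03 m and y of crust0 in the frame of drawer_floor between -0.096 and 0.096 m and z of crust0 in the frame of drawer_floor between -0.01 and 0.045 m and linear speed of each of crust0, crust1, crust2 below 0.03 m/s and x of crust1 in the frame of drawer_floor between -0.03 and 0.03 m and y of crust1 in the frame of drawer_floor between -0.096 and 0.096 m and z of crust1 in the frame of drawer_floor between -0.01 and 0.045 m and x of crust2 in the frame of drawer_floor between -0.03 and 0.03 m and y of crust2 in the frame of drawer_floor between -0.096 and 0.096 m and z of crust2 in the frame of drawer_floor between -0.01 and 0.045 m and value of joint grease_drawer below 0.006 m and z of pad_holder in the frame of griddle between 0.06 and 0.078 m and x of pad_holder in the frame of griddle between -0.095 and 0.14 m and angle between pad_holder's own z axis and vertical below 0.1 rad and linear speed of pad_holder below 0.02 m/s); the robot touches nothing.
It fails at once if the pad holder is lifted off the plate (by 5 to 40 mm) in mid-stroke, between griddle x = -45 and +50 mm (x of pad_holder in the frame of griddle between -0.045 and 0.05 m and y of pad_holder in the frame of griddle between -0.09 and 0.09 m and z of pad_holder in the frame of griddle between 0.079 and 0.114 m).
It fails at once if the pad holder is rammed on the griddle with more than 35 N (contact force between pad_holder and griddle above 35 N).
It fails at once if the mug or the flat tin is moved by more than 30 mm (distance of any of mug, flat_tin from where it was at the start of the episode above 0.03 m).
It also fails if it takes over 72 s, if anything falls off the work surface, if the arm or the gripper's body presses on something with over 40 N, if the wrist force passes 120 N, or if a joint passes its speed limit or range.

ROBOT

A 6-joint arm with a two-finger parallel gripper is mounted at the origin on a cart in front of the work surface, level with it; the furniture and walls round the work are solid. World frame = base frame: x ahead of the robot, y to its left, z up, the work surface at z = 0. Lengths are in m, angles in rad, forces in N, time in s.
With the tool pointing down it reaches from about 0.375 to 0.9 m from the base axis. Payload 3.1 kg.
Tool frame: the origin (TCP) lies where the fingers leave the gripper's body, on its centre line; the fingertips stand 73 mm ahead of it and the grasp point (between the pads) lies 54 mm ahead of it; z points along the fingers, y is the line along which they close (so a half turn about z gives the same grasp; the last joint's range is limited). The gripper opens to 85 mm and grips with 20 to 120 N. Pads are 22 mm wide; open, the fingers measure 114 mm over their backs; the gripper's body (76 mm by 85 mm) begins 54 mm behind the grasp point. The pads swing forward as they close: fully open they stand 13 mm farther back than shut.
Start: joints at [-0.178, 0.527, 1.433, -0, 1.181, -0.178], TCP at [0.625, 0, 0.304] pointing down, gripper open.
Joint ranges: [-3.08, 3.08], [-0.75, 2.2], [0.22, 2.44], [-1.43, 4.57], [0, 2.65], [-2.85, 2.85]. Speed limits (rad/s): [2.79, 2.79, 3.14, 3.14, 3.14, 3.14].

INTERFACE

Orientations are given as a unit quaternion [x, y, z, w].
In Python, from station import manip gives the robot as it stands.
- The arm moves only by the shell command python3 -m crank 'ROWS' [FORCE]. ROWS is JSON, a list of rows, each an object with "dp": the shift along the tool's x, y, z normalised to -1 to 1, where 1 is 50 cm, a list of three; "delta_rot": the turn, a rotation vector about the tool's x, y, z normalised to -1 to 1, where 1 is 2 pi rad, a list of three; "fingers": the opening, from -1 (shut) to 1 (fully open). A call has 1 to 12 rows; each row shifts and turns the commanded pose from where the row before left it, along the tool's axes as they then stand; what a row does not reach is not made up. A row lasts 1/12 s, in which the tool goes at most 41.7 mm and 7.16 degrees, less where a joint would pass 70% of its speed; a pose out of reach is approached as far as the arm can. A call with a number of a shift or a turn outside -1 to 1 is refused whole. A call with a gripper value outside its range is refused whole. The fingers move at their own pace and stop on an object; FORCE is the grip in N (left out, the last holds). Time passes only in rows, so rows that do not move let the fingers close. It gives the time, the measured TCP pose, the force, the opening and the grip force at its end, in the units of the state.
- manip.sense(): the state, without advancing time (a new reading comes with each control period).
- manip.snapshot(name): name is "scene" or "side" or "wrist"; returns (picture, depth): 400x640x3 uint8, red, green, blue; 400x640 float32, m along the optical axis (not along the pixel's ray), 0 where there is no reading.
- manip.camera_model(name): a dict with "fx", "fy", "cx", "cy" (pixels), "origin" and "attitude" of the camera in the world. Camera axes: x right, y up, looking along -z (the intrinsics and any distortion apply to the point x, -y, -z); pixel columns grow to the right and rows downward; lengths in m; the calibration is good to about 2 mm. A picture is of the moment at which its call begins: read the wrist's pose just before it. camera_model takes no time and is no camera call; for the wrist camera it gives the pose at the moment of the call.
- manip.sign_off(): hands the job in; it is judged then, once.
The state is a dict: "t": time; "q": joint angles; "qd": joint speeds; "tau": joint torques, N m; "tcp_pos": TCP position; "tool_rot": TCP orientation; "force": force on the tool from outside, world axes, zero at the start; "ft_torque": the same for the moment, N m; "finger_gap": opening from 0.0 (shut) to 1.0 (fully open); "gripper_force": force on a finger pad.
Only numpy, scipy, OpenCV 4.12 (cv2) and the standard library are available. Lean on these libraries where they do the work, as an engineer would, in place of code of your own. Each camera call takes 0.05 s, during which the arm holds its last target. There are 200 camera calls.

## Working session

There is one attempt and no reset: what is moved stays moved. The work goes in short steps, Python scripts to look and compute and a shell command to move; the robot and the scene stay as the last step left them, time stands still between calls to the robot, and variables do not carry over. Pictures are saved under pics/ and viewed, at most 10 in all, crops included, and the job is handed in when it is done.

```bash
mkdir -p pics
cat > h.py <<'E'
import numpy as np, cv2
from station import manip
from scipy.spatial.transform import Rotation as R
def cam(n):
    c=manip.camera_model(n); a=np.array(c["attitude"])
    M=a if a.shape==(3,3) else R.from_quat(a).as_matrix()
    return c,M,np.array(c["origin"])
def pts(n,d):
    c,M,o=cam(n); v,u=np.mgrid[0:d.shape[0],0:d.shape[1]]
    P=np.stack([(u-c["cx"])/c["fx"]*d,-(v-c["cy"])/c["fy"]*d,-d],-1)
    return P@M.T+o
E
python3 - <<'E'
from h import *
for n in("scene","side"):
    print(manip.camera_model(n))
    p,d=manip.snapshot(n); cv2.imwrite(f"pics/{n}0.png",p[:,:,::-1]); np.savez(f"{n}0.npz",p=p,d=d,P=pts(n,d))
print(manip.sense())
E
```

```text
{'fx': 519.625507804962, 'fy': 519.625507804962, 'cx': 322.4251513154543, 'cy': 197.06568498846244, 'origin': array([-0.28924569, -0.7207517 ,  1.17335543]), 'attitude': array([ 0.33881785, -0.16132663, -0.38497421,  0.84319099])}
{'fx': 449.24421117485406, 'fy': 449.24421117485406, 'cx': 316.62725162144494, 'cy': 204.9985487258975, 'origin': array([0.11056272, 1.29398037, 0.77539742]), 'attitude': array([-0.0793022 ,  0.51918232,  0.84167196, -0.12549582])}
{'t': 0.1, 'q': array([-1.78495907e-01,  5.28375258e-01,  1.43377917e+00,  1.39014976e-05,
        1.18144124e+00, -1.78506045e-01]), 'qd': array([ 8.06508225e-05, -2.07280999e-04, -2.33081131e-03,  1.59910951e-04,
        3.65984366e-04,  6.23599850e-04]), 'tau': array([ 4.33945943e-04, -4.43301880e+01, -1.78587180e+01, -2.04061280e-04,
        3.88642526e-03,  1.10165692e-05]), 'tcp_pos': array([6.24486160e-01, 1.27655685e-04, 3.03028497e-01]), 'tool_rot': array([ 7.07104712e-01,  7.07108141e-01, -5.65901622e-04, -8.26326331e-04]), 'force': array([ 0.98510131, -0.46597045,  0.11646099]), 'ft_torque': array([-0.00310355,  0.01942076,  0.01093047]), 'gripper_force': 0.0, 'finger_gap': 0.9986054110581551}
```

View pics/scene0.png

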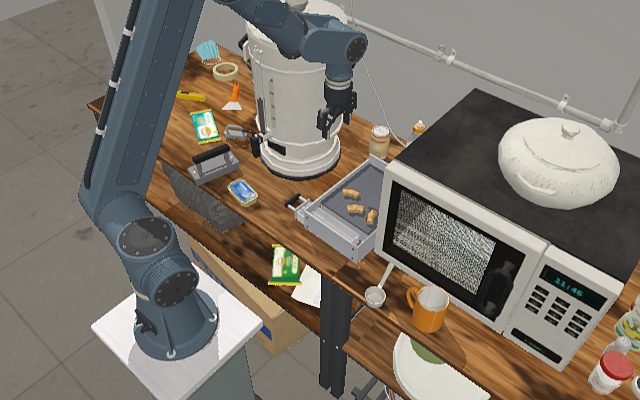

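View pics/side0.png

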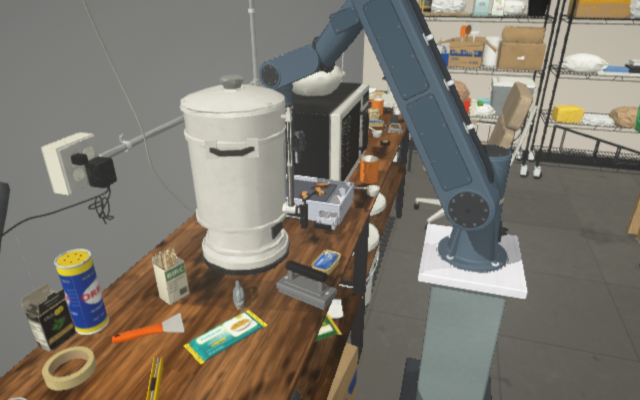

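The scene view shows the holder at (213,163), the tin at (243,192), the griddle around (345,210) with crusts at (350,193), (354,210) and (371,216), and the drawer grip at (293,200). The side view shows the holder at (307,285), and the urn partly hides the griddle at (320,200).

Run:
```python
from h import *
f=np.load("scene0.npz");p,d,P=f["p"],f["d"],f["P"]
hsv=cv2.cvtColor(p,cv2.COLOR_RGB2HSV)
def rect(n,m):
    q=P[m]; 
    if len(q)<5: print(n,len(q));return
    r=cv2.minAreaRect((q[:,:2]*1000).astype(np.float32)); print(n,len(q),"med",np.median(q,0).round(3),"rect",np.round(r[0],0),np.round(r[1],0),round(r[2],1),"z",np.percentile(q[:,2],[5,95]).round(3))
def box(u0,u1,v0,v1):
    m=np.zeros(d.shape,bool);m[v0:v1,u0:u1]=1;return m&(d>0)
Z=P[:,:,2];V=hsv[:,:,2];S=hsv[:,:,1]
rect("grip holder",box(180,250,135,190)&(V<90)&(Z>.07)&(Z<.11))
rect("cap",box(180,250,135,190)&(Z>.03)&(Z<.045))
rect("tin",box(220,265,170,212)&(Z>.018)&(Z<.03))
rect("drawergrip",box(280,310,185,215)&(V<80)&(Z>.03)&(Z<.06))
rect("plate",box(300,400,150,260)&(abs(Z-.074)<.004)&(S<90))
rect("rims",box(295,400,150,260)&(Z>.084)&(Z<.095)&(S<60))
cr=box(330,385,180,230)&(Z>.078)&(Z<.1)&(S>90)&(hsv[:,:,0]<25)
n,l,st,_=cv2.connectedComponentsWithStats(cr.astype(np.uint8))
for i in range(1,n):
    if st[i,4]>15: print(st[i]);rect("crust",l==i)
rect("panel",box(170,235,165,225)&(V<90))
rect("urnlow",box(250,345,100,180)&(Z>.05)&(Z<.1)&(S<40)&(V>150))
rect("tap",box(225,290,115,165)&(Z>.12)&(Z<.25))
rect("mug",box(400,455,280,340)&(hsv[:,:,0]<18)&(S>150)&(Z>.02))
rect("microwaveLeft",box(370,400,165,265)&(Z>.1)&(S<40))
big=cv2.resize(p[120:270,170:410],None,fx=3.3,fy=3.3,interpolation=cv2.INTER_CUBIC);cv2.imwrite("pics/c.png",big[:,:,::-1])
```

```text
grip holder 313 med [0.43  0.346 0.087] rect [433. 348.] [ 33. 123.] 75.7 z [0.075 0.093]
cap 563 med [0.429 0.343 0.035] rect [431. 346.] [ 74. 157.] 75.1 z [0.031 0.041]
tin 427 med [0.42  0.201 0.022] rect [427. 233.] [176.  65.] 77.7 z [0.018 0.026]
drawergrip 89 med [0.477 0.038 0.05 ] rect [478.  40.] [61. 17.] 1.0 z [0.038 0.055]
plate 2238 med [ 0.589 -0.108  0.074] rect [577. -84.] [418. 256.] 45.8 z [0.071 0.077]
rims 521 med [ 0.519 -0.055  0.088] rect [574. -90.] [407. 266.] 48.9 z [0.084 0.093]
[343 189  16  10 107]
crust 107 med [ 0.585 -0.095  0.087] rect [588. -93.] [30. 48.] 25.3 z [0.081 0.091]
[347 204  17  10 132]
crust 132 med [ 0.546 -0.142  0.087] rect [ 546. -142.] [30. 46.] 39.8 z [0.08 0.09]
[366 210  12  14 113]
crust 113 med [ 0.547 -0.196  0.087] rect [ 550. -195.] [50. 25.] 19.8 z [0.082 0.091]
panel 2110 med [ 0.457  0.472 -0.285] rect [365. 340.] [909. 240.] 63.7 z [-0.341  0.009]
urnlow 1059 med [0.607 0.116 0.069] rect [607. 115.] [238. 253.] 47.2 z [0.051 0.095]
tap 1098 med [0.552 0.186 0.192] rect [556. 200.] [186. 130.] 34.3 z [0.144 0.243]
mug 709 med [ 0.395 -0.482  0.065] rect [ 439. -473.] [ 99. 105.] 63.7 z [0.024 0.098]
microwaveLeft 1052 med [ 0.499 -0.27   0.235] rect [ 618. -205.] [302.  62.] 34.7 z [0.112 0.342]
```

View pics/c.png

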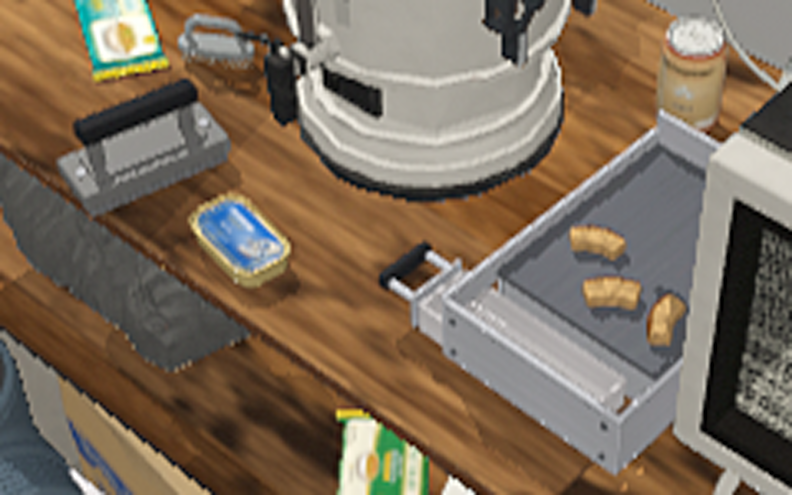

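The enlarged crop shows the left wall's top rim from (445,300) to (660,120), the front panel from (445,300) to (620,440), and the three crusts in the front and middle of the plate. The drawer is part out on the left. Next I fit the griddle frame.

Run:
```python
from h import *
f=np.load("scene0.npz");p,d,P=f["p"],f["d"],f["P"]
hsv=cv2.cvtColor(p,cv2.COLOR_RGB2HSV)
def c2s(x,y): return int(170+x/3.3),int(120+y/3.3)
def line(n,a,b,zt,w=7):
    m=np.zeros(d.shape,np.uint8);cv2.line(m,c2s(*a),c2s(*b),1,w)
    m=(m>0)&(abs(P[:,:,2]-zt)<.003)&(hsv[:,:,1]<70)
    q=(P[m][:,:2]*1000).astype(np.float32)
    vx,vy,x,y=cv2.fitLine(q,cv2.DIST_HUBER,0,.01,.01).ravel()
    res=(q-[x,y])@[-vy,vx]
    print(n,len(q),"ang",round(np.degrees(np.arctan2(vy,vx)),2),"pt",round(x),round(y),"res",np.percentile(res,[5,50,95]).round(1),"x",q[:,0].min(),q[:,0].max(),"y",q[:,1].min(),q[:,1].max())
line("left",(450,300),(655,125),.090)
line("front",(450,300),(615,435),.087)
line("rear",(670,122),(700,140),.108)
# drawergrip line
m=np.zeros(d.shape,bool);m[185:215,280:310]=1
m&=(hsv[:,:,2]<80)&(P[:,:,2]>.046)&(P[:,:,2]<.058)
q=(P[m]*1000); print(q[:,:2].mean(0),cv2.minAreaRect(q[:,:2].astype(np.float32)))
# plate front edge
z=P[:,:,2]; pm=(abs(z-.074)<.003)&(hsv[:,:,2]<130)&(hsv[:,:,1]<90)
m=np.zeros(d.shape,bool);m[150:260,300:400]=1;pm&=m
pm=cv2.morphologyEx(pm.astype(np.uint8),cv2.MORPH_OPEN,np.ones((3,3)))>0
q=(P[pm][:,:2]*1000);h=cv2.convexHull(q.astype(np.float32))[:,0];print(cv2.approxPolyDP(h[:,None],8,True)[:,0].round())
# microwave left face
m=np.zeros(d.shape,bool);m[165:265,370:420]=1;m&=(z>.12)&(z<.33)
q=P[m]*1000;print("mw",np.percentile(q[:,0],[0,5,50]),np.percentile(q[:,1],[50,95,99,100]))
# tin
m=np.zeros(d.shape,bool);m[170:215,220:268]=1
mb=m&(hsv[:,:,0]>95)&(hsv[:,:,0]<130)&(hsv[:,:,1]>90);q=P[mb]*1000;print("tin",q.mean(0),cv2.minAreaRect(q[:,:2].astype(np.float32)))
```

```text
left 122 ang -1.6 pt 584 -44 res [-5.5  0.   3.5] x 438.14835 738.2671 y -55.34146 -36.870186
front 120 ang 88.1 pt 440 -141 res [-4.3  0.   4.2] x 434.10666 461.69177 y -237.47385 -36.870186
rear 29 ang 86.1 pt 737 -79 res [-3.8  0.   3.8] x 730.7336 742.7715 y -107.58559 -46.00208
[477.12687831  39.40628158] ((477.71832275390625, 39.55162811279297), (61.05228805541992, 17.159902572631836), 0.9764953255653381)
[[ 726.  -49.]
 [ 517.  -43.]
 [ 506. -106.]
 [ 514. -186.]
 [ 608. -175.]
 [ 718. -113.]
 [ 739.  -75.]]
mw [493.46121676 496.45106801 502.02638153] [-286.24889576 -254.19094428 -250.02464795 -247.22125405]
tin [417.02260611 205.35560556  27.49632065] ((93.12092590332031, -249.16168212890625), (1212.424560546875, 66.57855224609375), 54.10791778564453)
```

Run:
```python
from h import *
for n in("scene","side"):
    f=np.load(n+"0.npz");p,d,P=f["p"],f["d"],f["P"]
    for z0,z1 in((.02,.06),(.06,.12),(.12,.18),(.18,.25),(.3,.34)):
        m=(P[:,:,2]>z0)&(P[:,:,2]<z1)&(P[:,:,0]>.46)&(P[:,:,0]<.95)&(P[:,:,1]>.05)&(P[:,:,1]<.40)&(d>0)
        q=P[m]
        if len(q)<5: continue
        o=q[np.argsort(q[:,0])][:max(5,len(q)//50)]
        print(n,z0,len(q),"minx",o.mean(0).round(3),"y range",np.percentile(q[:,1],[1,99]).round(3))
        for y in np.arange(.06,.36,.04):
            s=q[abs(q[:,1]-y)<.02]
            if len(s)>3: print("   y",y.round(2),"x2%",np.percentile(s[:,0],2).round(3))
```

```text
scene 0.02 1316 minx [0.462 0.336 0.035] y range [0.063 0.371]
   y 0.06 x2% 0.621
   y 0.1 x2% 0.578
   y 0.14 x2% 0.555
   y 0.18 x2% 0.547
   y 0.22 x2% 0.549
   y 0.26 x2% 0.557
   y 0.3 x2% 0.461
   y 0.34 x2% 0.46
scene 0.06 1203 minx [0.464 0.334 0.084] y range [0.078 0.342]
   y 0.06 x2% 0.655
   y 0.1 x2% 0.599
   y 0.14 x2% 0.572
   y 0.18 x2% 0.563
   y 0.22 x2% 0.561
   y 0.26 x2% 0.573
   y 0.34 x2% 0.461
scene 0.12 879 minx [0.478 0.195 0.16 ] y range [0.06 0.29]
   y 0.06 x2% 0.616
   y 0.1 x2% 0.573
   y 0.14 x2% 0.552
   y 0.18 x2% 0.477
   y 0.22 x2% 0.478
   y 0.26 x2% 0.553
   y 0.3 x2% 0.578
scene 0.18 1312 minx [0.473 0.196 0.212] y range [0.066 0.27 ]
   y 0.06 x2% 0.619
   y 0.1 x2% 0.578
   y 0.14 x2% 0.555
   y 0.18 x2% 0.474
   y 0.22 x2% 0.475
   y 0.26 x2% 0.562
   y 0.3 x2% 0.58
scene 0.3 846 minx [0.519 0.198 0.311] y range [0.068 0.267]
   y 0.06 x2% 0.616
   y 0.1 x2% 0.575
   y 0.14 x2% 0.554
   y 0.18 x2% 0.52
   y 0.22 x2% 0.519
   y 0.26 x2% 0.559
side 0.02 1694 minx [0.463 0.338 0.037] y range [0.054 0.378]
   y 0.06 x2% 0.462
   y 0.1 x2% 0.578
   y 0.14 x2% 0.556
   y 0.18 x2% 0.549
   y 0.22 x2% 0.548
   y 0.26 x2% 0.557
   y 0.3 x2% 0.574
   y 0.34 x2% 0.464
side 0.06 1642 minx [0.464 0.351 0.087] y range [0.169 0.355]
   y 0.14 x2% 0.572
   y 0.18 x2% 0.563
   y 0.22 x2% 0.563
   y 0.26 x2% 0.573
   y 0.3 x2% 0.602
   y 0.34 x2% 0.461
side 0.12 1364 minx [0.479 0.202 0.156] y range [0.196 0.339]
   y 0.18 x2% 0.478
   y 0.22 x2% 0.479
   y 0.26 x2% 0.553
   y 0.3 x2% 0.576
   y 0.34 x2% 0.621
side 0.18 2316 minx [0.475 0.205 0.21 ] y range [0.182 0.332]
   y 0.18 x2% 0.474
   y 0.22 x2% 0.471
   y 0.26 x2% 0.558
   y 0.3 x2% 0.578
   y 0.34 x2% 0.626
side 0.3 1365 minx [0.521 0.205 0.311] y range [0.17  0.334]
   y 0.14 x2% 0.556
   y 0.18 x2% 0.518
   y 0.22 x2% 0.519
   y 0.26 x2% 0.557
   y 0.3 x2% 0.576
   y 0.34 x2% 0.621
```

```bash
python3 -m crank '[{"dp":[0.03,-0.059,0],"delta_rot":[0,0,0],"fingers":-1},{"dp":[0.03,-0.059,0],"delta_rot":[0,0,0],"fingers":-1},{"dp":[0.03,-0.059,0],"delta_rot":[0,0,0],"fingers":-1},{"dp":[0.03,-0.059,0],"delta_rot":[0,0,0],"fingers":-1},{"dp":[0.03,-0.059,0],"delta_rot":[0,0,0],"fingers":-1},{"dp":[0,0,0],"delta_rot":[0,0,0],"fingers":-1},{"dp":[0,0,0.06],"delta_rot":[0,0,0],"fingers":-1},{"dp":[0,0,0.06],"delta_rot":[0,0,0],"fingers":-1},{"dp":[0,0,0.06],"delta_rot":[0,0,0],"fingers":-1},{"dp":[0,0,0],"delta_rot":[0,0,0],"fingers":-1}]' 20
python3 - <<'E'
from h import *
p,d=manip.snapshot("scene");cv2.imwrite("pics/s1.png",cv2.resize(p[60:270,170:410],None,fx=2.5,fy=2.5)[:,:,::-1])
E
```

```text
t: 0.93
tcp_pos: [0.4747, 0.0751, 0.2095]
tool_rot: [0.707, 0.707, -0.004, -0.004]
force: [-0.8, 0.6, 0.4]
finger_gap: -0.003
gripper_force: 0.0
```

View pics/s1.png

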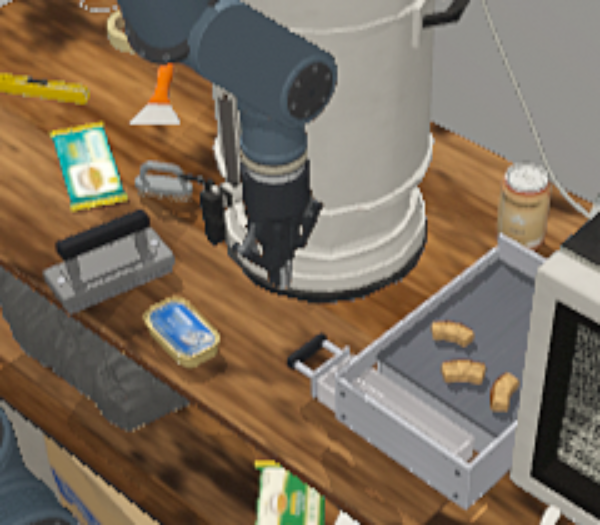

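The closed fingers are outside the drawer grip, which sits at (305,352), and the way down is free.

```bash
python3 -m crank '[{"dp":[0,0,0.07],"delta_rot":[0,0,0],"fingers":-1},{"dp":[0,0,0.07],"delta_rot":[0,0,0],"fingers":-1},{"dp":[0,0,0.07],"delta_rot":[0,0,0],"fingers":-1},{"dp":[0,0,0],"delta_rot":[0,0,0],"fingers":-1},{"dp":[-0.025,0,0],"delta_rot":[0,0,0],"fingers":-1},{"dp":[-0.025,0,0],"delta_rot":[0,0,0],"fingers":-1},{"dp":[-0.025,0,0],"delta_rot":[0,0,0],"fingers":-1},{"dp":[-0.015,0,0],"delta_rot":[0,0,0],"fingers":-1},{"dp":[0,0,0],"delta_rot":[0,0,0],"fingers":-1}]'
python3 -m crank '[{"dp":[-0.006,0,0],"delta_rot":[0,0,0],"fingers":-1},{"dp":[-0.004,0,0],"delta_rot":[0,0,0],"fingers":-1},{"dp":[0,0,0],"delta_rot":[0,0,0],"fingers":-1}]'
```

```text
t: 1.73
tcp_pos: [0.479, 0.0287, 0.1112]
tool_rot: [0.708, 0.707, 0.001, 0.002]
force: [-0.1, -0.4, -0.1]
finger_gap: -0.005
gripper_force: 0.0
t: 1.98
tcp_pos: [0.4782, 0.0249, 0.1098]
tool_rot: [0.707, 0.707, 0.001, 0.001]
force: [1.1, -0.3, -0.1]
finger_gap: -0.002
gripper_force: 0.0
```

Run:
```python
from h import *
p,d=manip.snapshot("scene");a=cv2.resize(p[130:250,250:350],None,fx=4,fy=4)
p,d=manip.snapshot("side");b=cv2.resize(p[140:260,260:360],None,fx=4,fy=4)
cv2.imwrite("pics/s2.png",np.hstack([a,b])[:,:,::-1])
```

```text
(no output)
```

View pics/s2.png

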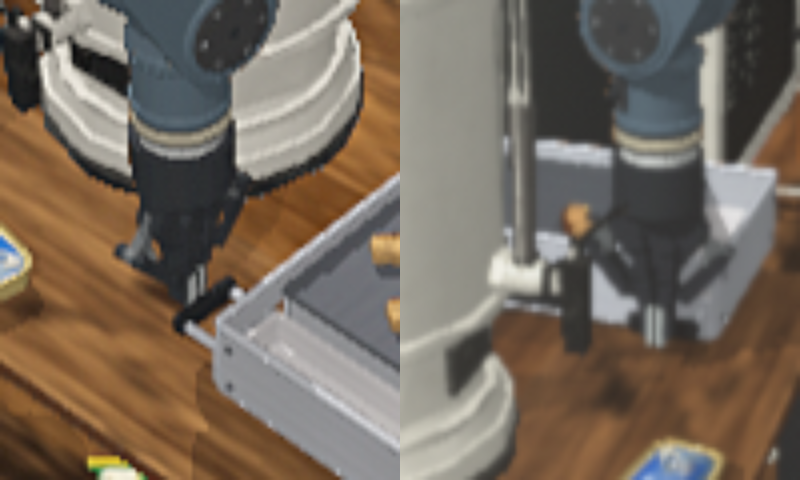

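The fingertips bear on the grip and the drawer is nearly home, with the grip at (208,305) in the left crop. I push on to the stop.

```bash
python3 -m crank '[{"dp":[-0.006,0,0.004],"delta_rot":[0,0,0],"fingers":-1},{"dp":[-0.006,0,0],"delta_rot":[0,0,0],"fingers":-1},{"dp":[0,0,0],"delta_rot":[0,0,0],"fingers":-1}]'
python3 -m crank '[{"dp":[-0.004,0,0],"delta_rot":[0,0,0],"fingers":-1},{"dp":[-0.004,0,0],"delta_rot":[0,0,0],"fingers":-1},{"dp":[0,0,0],"delta_rot":[0,0,0],"fingers":-1},{"dp":[0,0,0],"delta_rot":[0,0,0],"fingers":-1}]'
```

```text
t: 2.33
tcp_pos: [0.4773, 0.0211, 0.1068]
tool_rot: [0.708, 0.706, 0.001, -0.001]
force: [1.8, 15.7, 2.6]
finger_gap: -0.004
gripper_force: 7.6
t: 2.67
tcp_pos: [0.4772, 0.0206, 0.1069]
tool_rot: [0.709, 0.705, 0.003, -0.003]
force: [5.9, 35.5, 3.8]
finger_gap: -0.002
gripper_force: 17.2
```

```bash
python3 -m crank '[{"dp":[0.03,0,0],"delta_rot":[0,0,0],"fingers":-1},{"dp":[0.02,0,0],"delta_rot":[0,0,0],"fingers":-1},{"dp":[0,0,-0.076],"delta_rot":[0,0,0],"fingers":-1},{"dp":[0,0,-0.076],"delta_rot":[0,0,0],"fingers":-1},{"dp":[0,0,-0.076],"delta_rot":[0,0,0],"fingers":-1},{"dp":[0,0,-0.076],"delta_rot":[0,0,0],"fingers":-1},{"dp":[0,0,-0.076],"delta_rot":[0,0,0],"fingers":-1},{"dp":[0,0,-0.076],"delta_rot":[0,0,0],"fingers":-1},{"dp":[0,0,0],"delta_rot":[0,0,0],"fingers":-1}]'
python3 -m crank '[{"dp":[0.075,-0.011,0],"delta_rot":[0,0,0],"fingers":-1},{"dp":[0.075,-0.011,0],"delta_rot":[0,0,0],"fingers":-1},{"dp":[0.075,-0.011,0],"delta_rot":[0,0,0],"fingers":-1},{"dp":[0.075,-0.011,0],"delta_rot":[0,0,0],"fingers":-1},{"dp":[0.075,-0.011,0],"delta_rot":[0,0,0],"fingers":-1},{"dp":[0.075,-0.011,0],"delta_rot":[0,0,0],"fingers":0},{"dp":[0.075,-0.011,0],"delta_rot":[0,0,0],"fingers":1},{"dp":[0.075,-0.011,0],"delta_rot":[0,0,0],"fingers":1},{"dp":[0,0,0],"delta_rot":[0,0,0],"fingers":1},{"dp":[0,0,0],"delta_rot":[0,0,0],"fingers":1}]'
python3 -m crank '[{"dp":[0,0,0],"delta_rot":[0,0,-0.019],"fingers":1},{"dp":[0,0,0],"delta_rot":[0,0,-0.019],"fingers":1},{"dp":[0,0,0],"delta_rot":[0,0,-0.019],"fingers":1},{"dp":[0,0,0],"delta_rot":[0,0,-0.019],"fingers":1},{"dp":[0,0,0],"delta_rot":[0,0,-0.019],"fingers":1},{"dp":[0,0,0],"delta_rot":[0,0,-0.019],"fingers":1},{"dp":[0,0,0],"delta_rot":[0,0,-0.019],"fingers":1},{"dp":[0,0,0],"delta_rot":[0,0,-0.019],"fingers":1},{"dp":[0,0,0],"delta_rot":[0,0,-0.019],"fingers":1},{"dp":[0,0,0],"delta_rot":[0,0,-0.019],"fingers":1},{"dp":[0,0,0],"delta_rot":[0,0,-0.019],"fingers":1},{"dp":[0,0,0],"delta_rot":[0,0,0],"fingers":1}]'
python3 - <<'E'
from h import *
p,d=manip.snapshot("wrist");P=pts("wrist",d);s=manip.sense()
M=R.from_quat(s["tool_rot"]).as_matrix();print(s["tcp_pos"],M.round(3),s["q"].round(2))
hsv=cv2.cvtColor(p,cv2.COLOR_RGB2HSV);Z=P[:,:,2]
near=(d>0)&(np.hypot(P[:,:,0]-.43,P[:,:,1]-.346)<.13)
for n,m in(("grip",near&(Z>.085)&(Z<.105)&(hsv[:,:,2]<100)),("cap",near&(Z>.033)&(Z<.045)),("tin",(d>0)&(Z>.018)&(Z<.03)&(abs(P[:,:,1]-.2)<.07)&(abs(P[:,:,0]-.42)<.08))):
    q=P[m]*1000
    if len(q)>5: print(n,len(q),np.median(q,0).round(1),cv2.minAreaRect(q[:,:2].astype(np.float32)))
cv2.imwrite("pics/w1.png",p[:,:,::-1])
p,d=manip.snapshot("scene");P=pts("scene",d)
Z=P[:,:,2];hsv=cv2.cvtColor(p,cv2.COLOR_RGB2HSV);m=np.zeros(d.shape,bool);m[185:225,280:330]=1
m&=(hsv[:,:,2]<80)&(Z>.046)&(Z<.058);q=P[m]*1000;print("dgrip",cv2.minAreaRect(q[:,:2].astype(np.float32)))
E
```

```text
t: 3.42
tcp_pos: [0.4808, 0.0393, 0.3418]
tool_rot: [0.707, 0.707, 0.004, 0.006]
force: [1.0, -1.1, 0.1]
finger_gap: -0.003
gripper_force: 0.0
t: 4.25
tcp_pos: [0.4326, 0.3413, 0.3337]
tool_rot: [0.706, 0.709, -0.001, 0.0]
force: [0.2, -1.4, 0.1]
finger_gap: 0.71
gripper_force: 0.0
t: 5.25
tcp_pos: [0.4338, 0.3382, 0.3343]
tool_rot: [0.129, 0.992, -0.001, -0.0]
force: [-0.1, 0.3, -0.8]
finger_gap: 1.0
gripper_force: 0.0
[0.43374416 0.33837411 0.33434943] [[-0.966  0.259 -0.001]
 [ 0.259  0.966 -0.001]
 [ 0.001 -0.002 -1.   ]] [ 0.46  0.39  1.58 -0.    1.17 -0.85]
grip 2470 [428.  354.4  90.4] ((433.5771484375, 353.2682189941406), (23.826929092407227, 121.12442779541016), 74.48368072509766)
cap 2513 [419.4 352.6  36.3] ((434.02288818359375, 353.571044921875), (65.99585723876953, 152.79452514648438), 74.99695587158203)
tin 3656 [419.  203.   21.5] ((419.7669677734375, 203.23733520507812), (105.27177429199219, 63.15428161621094), 80.24612426757812)
dgrip ((476.7271728515625, 1.726140022277832), (14.568726539611816, 60.61351776123047), 87.44619750976562)
```

View pics/w1.png

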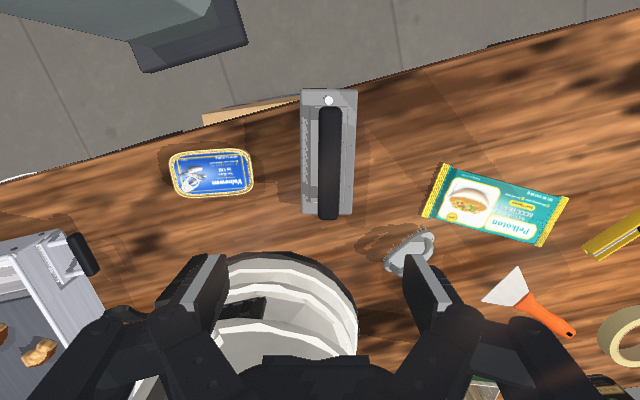

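The bar lies at u=328 between the open fingers, so the wrist fix needs about +4 mm in tool x and +14.5 mm in tool y. The scene view confirms that the drawer is home.

```bash
python3 -m crank '[{"dp":[0.008,0.029,0],"delta_rot":[0,0,0],"fingers":1},{"dp":[0,0,0],"delta_rot":[0,0,0],"fingers":1},{"dp":[0,0,0.067],"delta_rot":[0,0,0],"fingers":1},{"dp":[0,0,0.067],"delta_rot":[0,0,0],"fingers":1},{"dp":[0,0,0.067],"delta_rot":[0,0,0],"fingers":1},{"dp":[0,0,0.067],"delta_rot":[0,0,0],"fingers":1},{"dp":[0,0,0.067],"delta_rot":[0,0,0],"fingers":1},{"dp":[0,0,0.06],"delta_rot":[0,0,0],"fingers":1},{"dp":[0,0,0],"delta_rot":[0,0,0],"fingers":1},{"dp":[0,0,0],"delta_rot":[0,0,0],"fingers":1}]'
python3 - <<'E'
from h import *
s=manip.sense();print(s["tcp_pos"],s["force"])
E
```

```text
t: 6.18
tcp_pos: [0.4326, 0.3549, 0.1361]
tool_rot: [0.129, 0.992, -0.001, -0.002]
force: [0.0, 0.1, 0.2]
finger_gap: 0.998
gripper_force: 0.0
[0.43261922 0.35485569 0.13610801] [0.01228016 0.10749639 0.21120852]
```

```bash
python3 -m crank '[{"dp":[0,0,0.004],"delta_rot":[0,0,0],"fingers":-1},{"dp":[0,0,0],"delta_rot":[0,0,0],"fingers":-1},{"dp":[0,0,0],"delta_rot":[0,0,0],"fingers":-1},{"dp":[0,0,0],"delta_rot":[0,0,0],"fingers":-1},{"dp":[0,0,0],"delta_rot":[0,0,0],"fingers":-1},{"dp":[0,0,0],"delta_rot":[0,0,0],"fingers":-1},{"dp":[0,0,0],"delta_rot":[0,0,0],"fingers":-1},{"dp":[0,0,0],"delta_rot":[0,0,0],"fingers":-1}]' 90
python3 -m crank '[{"dp":[0,0,-0.02],"delta_rot":[0,0,0],"fingers":-1},{"dp":[0,0,-0.06],"delta_rot":[0,0,0],"fingers":-1},{"dp":[0,0,-0.07],"delta_rot":[0,0,0],"fingers":-1},{"dp":[0,0,-0.07],"delta_rot":[0,0,0],"fingers":-1},{"dp":[0,0,-0.07],"delta_rot":[0,0,0],"fingers":-1},{"dp":[0,0,-0.07],"delta_rot":[0,0,0],"fingers":-1},{"dp":[0,0,-0.07],"delta_rot":[0,0,0],"fingers":-1},{"dp":[0,0,-0.07],"delta_rot":[0,0,0],"fingers":-1},{"dp":[0,0,-0.06],"delta_rot":[0,0,0],"fingers":-1},{"dp":[0,0,0],"delta_rot":[0,0,0],"fingers":-1}]'
```

```text
t: 6.85
tcp_pos: [0.4337, 0.3552, 0.136]
tool_rot: [0.128, 0.992, 0.0, 0.001]
force: [-1.1, -1.2, 2.3]
finger_gap: 0.262
gripper_force: 89.3
t: 7.68
tcp_pos: [0.4348, 0.3562, 0.4226]
tool_rot: [0.128, 0.992, 0.004, 0.005]
force: [1.4, 0.2, -2.4]
finger_gap: 0.261
gripper_force: 89.2
```

```bash
python3 -m crank '[{"dp":[0,0,0],"delta_rot":[0,0,0.0194],"fingers":-1},{"dp":[0,0,0],"delta_rot":[0,0,0.0194],"fingers":-1},{"dp":[0,0,0],"delta_rot":[0,0,0.0194],"fingers":-1},{"dp":[0,0,0],"delta_rot":[0,0,0.0194],"fingers":-1},{"dp":[0,0,0],"delta_rot":[0,0,0.0194],"fingers":-1},{"dp":[0,0,0],"delta_rot":[0,0,0.0194],"fingers":-1},{"dp":[0,0,0],"delta_rot":[0,0,0.0194],"fingers":-1},{"dp":[0,0,0],"delta_rot":[0,0,0.0194],"fingers":-1},{"dp":[0,0,0],"delta_rot":[0,0,0.0194],"fingers":-1},{"dp":[0,0,0],"delta_rot":[0,0,0.0194],"fingers":-1},{"dp":[0,0,0],"delta_rot":[0,0,0.0194],"fingers":-1},{"dp":[0,0,0],"delta_rot":[0,0,0],"fingers":-1}]'
python3 -m crank '[{"dp":[-0.05,0,0],"delta_rot":[0,0,0],"fingers":-1},{"dp":[-0.075,0,0],"delta_rot":[0,0,0],"fingers":-1},{"dp":[-0.075,0,0],"delta_rot":[0,0,0],"fingers":-1},{"dp":[-0.075,0,0],"delta_rot":[0,0,0],"fingers":-1},{"dp":[-0.075,0,0],"delta_rot":[0,0,0],"fingers":-1},{"dp":[-0.075,0,0],"delta_rot":[0,0,0],"fingers":-1},{"dp":[-0.075,0,0],"delta_rot":[0,0,0],"fingers":-1},{"dp":[-0.075,0,0],"delta_rot":[0,0,0],"fingers":-1},{"dp":[-0.075,0,0],"delta_rot":[0,0,0],"fingers":-1},{"dp":[-0.075,0,0],"delta_rot":[0,0,0],"fingers":-1},{"dp":[-0.075,0,0],"delta_rot":[0,0,0],"fingers":-1},{"dp":[0,0,0],"delta_rot":[0,0,0],"fingers":-1}]'
```

```text
t: 8.68
tcp_pos: [0.4323, 0.3547, 0.4139]
tool_rot: [0.718, 0.697, -0.002, -0.001]
force: [-0.5, -0.5, -2.1]
finger_gap: 0.265
gripper_force: 89.0
t: 9.68
tcp_pos: [0.4222, -0.0506, 0.415]
tool_rot: [0.718, 0.696, -0.002, 0.001]
force: [0.4, 0.7, -3.0]
finger_gap: 0.261
gripper_force: 89.0
```

```bash
python3 -m crank '[{"dp":[-0.0216,0.065,0],"delta_rot":[0,0,0],"fingers":-1},{"dp":[-0.0216,0.065,0],"delta_rot":[0,0,0],"fingers":-1},{"dp":[-0.0216,0.065,0],"delta_rot":[0,0,0],"fingers":-1},{"dp":[-0.0216,0.065,0],"delta_rot":[0,0,0],"fingers":-1},{"dp":[-0.0216,0.065,0],"delta_rot":[0,0,0],"fingers":-1},{"dp":[-0.0216,0.065,0],"delta_rot":[0,0,0],"fingers":-1},{"dp":[-0.0216,0.065,0],"delta_rot":[0,0,0],"fingers":-1},{"dp":[-0.0216,0.065,0],"delta_rot":[0,0,0],"fingers":-1},{"dp":[0,0,0],"delta_rot":[0,0,0],"fingers":-1},{"dp":[0,0,0],"delta_rot":[0,0,0],"fingers":-1}]'
python3 -m crank '[{"dp":[0,0,0.05],"delta_rot":[0,0,0],"fingers":-1},{"dp":[0,0,0.06],"delta_rot":[0,0,0],"fingers":-1},{"dp":[0,0,0.06],"delta_rot":[0,0,0],"fingers":-1},{"dp":[0,0,0.05],"delta_rot":[0,0,0],"fingers":-1},{"dp":[0,0,0],"delta_rot":[0,0,0],"fingers":-1},{"dp":[0,0,0],"delta_rot":[0,0,0],"fingers":-1}]'
python3 - <<'E'
from h import *
p,d=manip.snapshot("wrist");P=pts("wrist",d);s=manip.sense();print(s["tcp_pos"],s["q"].round(2))
cv2.imwrite("pics/w2.png",p[:,:,::-1]);np.savez("w2.npz",p=p,d=d,P=P)
p,d=manip.snapshot("scene");P=pts("scene",d)
hsv=cv2.cvtColor(p,cv2.COLOR_RGB2HSV)
cr=(d>0)&(P[:,:,2]>.02)&(P[:,:,2]<.1)&(hsv[:,:,1]>90)&(hsv[:,:,0]<25)&(abs(P[:,:,0]-.6)<.15)&(abs(P[:,:,1]+.14)<.1)
n,l,st,c=cv2.connectedComponentsWithStats(cr.astype(np.uint8))
for i in range(1,n):
    if st[i,4]>15: print("crust",np.median(P[l==i],0).round(3))
E
```

```text
t: 10.52
tcp_pos: [0.6805, -0.1385, 0.4123]
tool_rot: [0.716, 0.698, -0.001, -0.002]
force: [-0.1, 0.6, -1.7]
finger_gap: 0.261
gripper_force: 89.5
t: 11.02
tcp_pos: [0.6781, -0.1373, 0.3039]
tool_rot: [0.716, 0.698, -0.001, -0.002]
force: [-0.2, 0.1, -2.0]
finger_gap: 0.265
gripper_force: 89.5
[ 0.67949483 -0.1378956   0.30624822] [-0.36  0.62  1.24  0.    1.28 -0.33]
crust [ 0.586 -0.094  0.086]
crust [ 0.545 -0.142  0.087]
crust [ 0.549 -0.196  0.087]
```

View pics/w2.png

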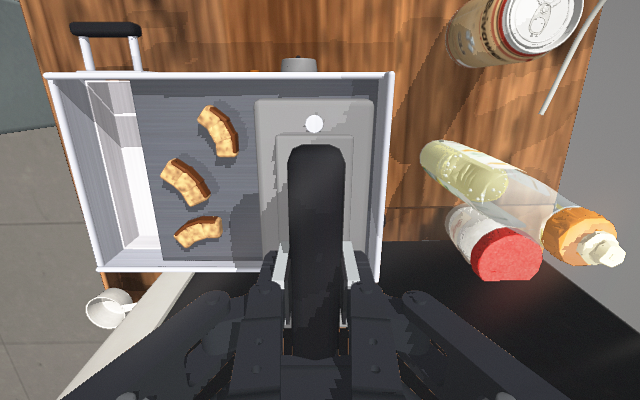

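The wrist view shows the holder hanging square over the rear of the plate, with its cap at (315,130). All three crusts are in front of it at (218,130), (185,182) and (198,232). I check the lateral centring with depth.

Run:
```python
from h import *
f=np.load("w2.npz");p,d,P=f["p"],f["d"],f["P"]*1000
Z=P[:,:,2];hsv=cv2.cvtColor(p,cv2.COLOR_RGB2HSV)
def fit(n,u0,u1,v0,v1,a,b):
    m=np.zeros(d.shape,bool);m[v0:v1,u0:u1]=1;m&=(Z>a)&(Z<b);q=P[m]
    vx,vy,x,y=cv2.fitLine(q[:,:2].astype(np.float32),cv2.DIST_HUBER,0,.01,.01).ravel()
    r=(q[:,:2]-[x,y])@[-vy,vx]
    print(n,len(q),round(np.degrees(np.arctan2(vy,vx)),2),round(x,1),round(y,1),np.percentile(r,[5,95]).round(1),np.median(q[:,2]).round(1))
fit("left",50,390,66,90,84,96);fit("right",100,260,255,280,84,96);fit("rear",365,395,80,260,100,114);fit("front",45,110,80,265,80,93)
m=np.zeros(d.shape,bool);m[90:260,240:385]=1
m&=(Z>195)&(Z<222)&(hsv[:,:,1]<40);q=P[m];print("cap",cv2.minAreaRect(q[:,:2].astype(np.float32)),np.median(q[:,2]),q[:,:2].max(0))
```

```text
left 2577 -1.36 593.6 -42.0 [-2.7  2.9] 91.4
right 1698 -2.83 527.0 -235.6 [-11.2   3.6] 90.6
rear 1531 88.42 740.7 -125.9 [-3.6  1.7] 110.0
front 2068 88.54 447.4 -126.8 [-1.6  3.7] 86.5
cap ((679.4261474609375, -109.81817626953125), (100.40961456298828, 68.41839599609375), 88.31657409667969) 201.926892567358 [714.9050145  -58.84644359]
```

```bash
python3 -m crank '[{"dp":[-0.01,0,0],"delta_rot":[0,0,0],"fingers":-1},{"dp":[0,0,0.05],"delta_rot":[0,0,0],"fingers":-1},{"dp":[0,0,0.05],"delta_rot":[0,0,0],"fingers":-1},{"dp":[0,0,0.05],"delta_rot":[0,0,0],"fingers":-1},{"dp":[0,0,0.02],"delta_rot":[0,0,0],"fingers":-1},{"dp":[0,0,0],"delta_rot":[0,0,0],"fingers":-1},{"dp":[0,0,0],"delta_rot":[0,0,0],"fingers":-1}]'
python3 -m crank '[{"dp":[0,0,0.004],"delta_rot":[0,0,0],"fingers":-1},{"dp":[0,0,0.004],"delta_rot":[0,0,0],"fingers":-1},{"dp":[0,0,0.004],"delta_rot":[0,0,0],"fingers":-1},{"dp":[0,0,0],"delta_rot":[0,0,0],"fingers":-1},{"dp":[0,0,0],"delta_rot":[0,0,0],"fingers":-1}]'
```

```text
t: 11.7
tcp_pos: [0.6803, -0.1438, 0.2216]
tool_rot: [0.717, 0.697, 0.0, 0.001]
force: [0.2, -0.7, -1.2]
finger_gap: 0.26
gripper_force: 89.5
t: 12.12
tcp_pos: [0.6797, -0.1433, 0.2148]
tool_rot: [0.717, 0.697, 0.0, 0.0]
force: [0.2, -0.4, -2.2]
finger_gap: 0.267
gripper_force: 89.5
```

```bash
python3 -m crank '[{"dp":[0,0,0.004],"delta_rot":[0,0,0],"fingers":-1},{"dp":[0,0,0.004],"delta_rot":[0,0,0],"fingers":-1},{"dp":[0,0,0.002],"delta_rot":[0,0,0],"fingers":-1},{"dp":[0,0,0],"delta_rot":[0,0,0],"fingers":-1},{"dp":[0,0,0],"delta_rot":[0,0,0],"fingers":-1}]'
python3 -m crank '[{"dp":[0,0,0.002],"delta_rot":[0,0,0],"fingers":-1},{"dp":[0,0,0.002],"delta_rot":[0,0,0],"fingers":-1},{"dp":[0,0,0],"delta_rot":[0,0,0],"fingers":-1},{"dp":[0,0,0],"delta_rot":[0,0,0],"fingers":-1}]'
```

```text
t: 12.53
tcp_pos: [0.6799, -0.1434, 0.2102]
tool_rot: [0.717, 0.697, 0.0, 0.001]
force: [-0.2, 0.8, 2.3]
finger_gap: 0.266
gripper_force: 90.4
t: 12.87
tcp_pos: [0.6799, -0.1434, 0.208]
tool_rot: [0.717, 0.697, 0.0, 0.0]
force: [-1.0, 0.4, 5.3]
finger_gap: 0.262
gripper_force: 90.7
```

```bash
python3 -m crank '[{"dp":[0,0,0.002],"delta_rot":[0,0,0],"fingers":-1},{"dp":[0,0,0],"delta_rot":[0,0,0],"fingers":-1},{"dp":[0,0,0],"delta_rot":[0,0,0],"fingers":-1},{"dp":[0,0,0],"delta_rot":[0,0,0],"fingers":-1},{"dp":[0,-0.01,0],"delta_rot":[0,0,0],"fingers":-1},{"dp":[0,-0.01,0],"delta_rot":[0,0,0],"fingers":-1},{"dp":[0,-0.01,0],"delta_rot":[0,0,0],"fingers":-1},{"dp":[0,-0.01,0],"delta_rot":[0,0,0],"fingers":-1}]'
python3 -m crank '[{"dp":[0,-0.01,0],"delta_rot":[0,0,0],"fingers":-1},{"dp":[0,-0.01,0],"delta_rot":[0,0,0],"fingers":-1},{"dp":[0,-0.01,0],"delta_rot":[0,0,0],"fingers":-1},{"dp":[0,-0.01,0],"delta_rot":[0,0,0],"fingers":-1},{"dp":[0,-0.01,0],"delta_rot":[0,0,0],"fingers":-1},{"dp":[0,-0.01,0],"delta_rot":[0,0,0],"fingers":-1}]'
```

```text
t: 13.53
tcp_pos: [0.6614, -0.1434, 0.2077]
tool_rot: [0.717, 0.697, 0.002, 0.003]
force: [4.6, -0.2, 5.1]
finger_gap: 0.265
gripper_force: 90.4
t: 14.03
tcp_pos: [0.6309, -0.1426, 0.2075]
tool_rot: [0.717, 0.697, 0.001, 0.003]
force: [4.8, -0.3, 5.8]
finger_gap: 0.263
gripper_force: 90.4
```

```bash
python3 -m crank '[{"dp":[0,-0.01,0.001],"delta_rot":[0,0,0],"fingers":-1},{"dp":[0,-0.01,0],"delta_rot":[0,0,0],"fingers":-1},{"dp":[0,-0.01,0],"delta_rot":[0,0,0],"fingers":-1},{"dp":[0,-0.01,0],"delta_rot":[0,0,0],"fingers":-1},{"dp":[0,-0.01,0],"delta_rot":[0,0,0],"fingers":-1},{"dp":[0,-0.01,0],"delta_rot":[0,0,0],"fingers":-1}]'
python3 -m crank '[{"dp":[0,-0.01,0],"delta_rot":[0,0,0],"fingers":-1},{"dp":[0,-0.01,0],"delta_rot":[0,0,0],"fingers":-1},{"dp":[0,-0.01,0],"delta_rot":[0,0,0],"fingers":-1},{"dp":[0,-0.01,0],"delta_rot":[0,0,0],"fingers":-1},{"dp":[0,-0.01,0],"delta_rot":[0,0,0],"fingers":-1},{"dp":[0,-0.01,0],"delta_rot":[0,0,0],"fingers":-1}]'
```

```text
t: 14.53
tcp_pos: [0.6013, -0.1419, 0.2071]
tool_rot: [0.717, 0.697, 0.002, 0.003]
force: [5.2, -0.0, 5.8]
finger_gap: 0.264
gripper_force: 90.5
t: 15.03
tcp_pos: [0.5714, -0.1411, 0.2071]
tool_rot: [0.717, 0.697, 0.002, 0.003]
force: [5.8, 0.6, 6.4]
finger_gap: 0.262
gripper_force: 90.5
```

```bash
python3 -m crank '[{"dp":[0,-0.01,0],"delta_rot":[0,0,0],"fingers":-1},{"dp":[0,-0.01,0],"delta_rot":[0,0,0],"fingers":-1},{"dp":[0,-0.01,0],"delta_rot":[0,0,0],"fingers":-1},{"dp":[0,-0.01,0],"delta_rot":[0,0,0],"fingers":-1},{"dp":[0,-0.01,0],"delta_rot":[0,0,0],"fingers":-1},{"dp":[0,-0.01,0],"delta_rot":[0,0,0],"fingers":-1},{"dp":[0,-0.006,0],"delta_rot":[0,0,0],"fingers":-1},{"dp":[0,0,0],"delta_rot":[0,0,0],"fingers":-1},{"dp":[0,0,0],"delta_rot":[0,0,0],"fingers":-1}]'
python3 - <<'E'
from h import *
p,d=manip.snapshot("scene");a=cv2.resize(p[130:260,280:400],None,fx=3.3,fy=3.3)
p,d=manip.snapshot("wrist");b=cv2.resize(p,(640,400))[:, :400]
a=a[:400,:396];cv2.imwrite("pics/s3.png",np.hstack([a,b])[:,:,::-1])
E
```

```text
t: 15.78
tcp_pos: [0.5376, -0.1401, 0.2068]
tool_rot: [0.717, 0.697, 0.001, 0.002]
force: [3.9, -0.9, 6.7]
finger_gap: 0.263
gripper_force: 90.5
```

View pics/s3.png

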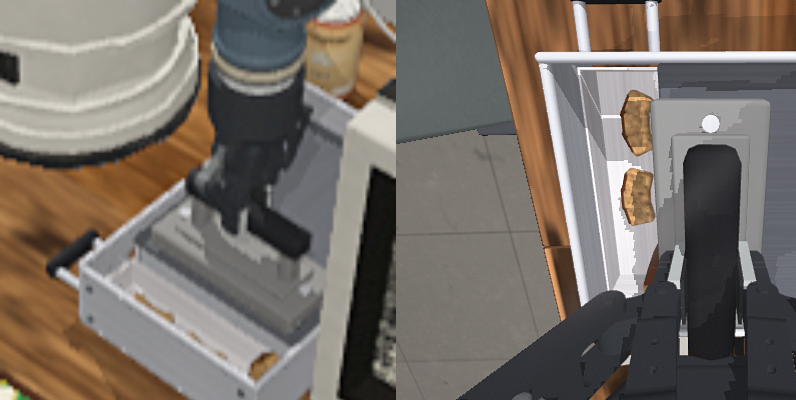

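Two crusts show right in front of the holder, at (637,122) and (637,195) in the wrist half. The third shows at (263,362) in the scene half. I check their heights to see whether they have dropped.

```bash
cat > cr.py <<'E'
from h import *
O=np.array([599.5,-142.5]);t=np.radians(-1.65);ex=np.array([np.cos(t),np.sin(t)]);ey=np.array([-ex[1],ex[0]])
for n in("wrist","scene"):
    p,d=manip.snapshot(n);P=pts(n,d)*1000;hsv=cv2.cvtColor(p,cv2.COLOR_RGB2HSV)
    gx=(P[:,:,:2]-O)@ex;gy=(P[:,:,:2]-O)@ey
    cr=(d>0)&(P[:,:,2]>10)&(P[:,:,2]<110)&(hsv[:,:,1]>90)&(hsv[:,:,0]<25)&(gx>-153)&(gx<135)&(abs(gy)<95)
    k,l,st,c=cv2.connectedComponentsWithStats(cr.astype(np.uint8))
    for i in range(1,k):
        if st[i,4]>12:
            m=l==i;print(n,st[i,4],"gx",np.percentile(gx[m],[3,50,97]).round(),"gy",np.percentile(gy[m],[3,97]).round(),"z",np.percentile(P[:,:,2][m],[3,50,97]).round())
E
python3 cr.py
```

```text
wrist 1575 gx [-131. -120. -110.] gy [35. 80.] z [27. 30. 31.]
wrist 1493 gx [-137. -125. -114.] gy [-27.  17.] z [24. 30. 31.]
wrist 111 gx [-112. -110. -107.] gy [-68. -54.] z [39. 53. 61.]
scene 16 gx [-116. -114. -103.] gy [36. 79.] z [13. 30. 32.]
scene 44 gx [-118. -114. -103.] gy [-79. -58.] z [31. 54. 64.]
```

Two crusts lie flat on the drawer floor. The third stands on end in the drawer with its top at 64 mm, below the plate and inside the limits. I ease the pressure, release and retreat.

```bash
python3 -m crank '[{"dp":[0,0,-0.003],"delta_rot":[0,0,0],"fingers":-1},{"dp":[0,0,-0.003],"delta_rot":[0,0,0],"fingers":-1},{"dp":[0,0,-0.003],"delta_rot":[0,0,0],"fingers":-1},{"dp":[0,0,0],"delta_rot":[0,0,0],"fingers":-1},{"dp":[0,0,0],"delta_rot":[0,0,0],"fingers":0},{"dp":[0,0,0],"delta_rot":[0,0,0],"fingers":0.6},{"dp":[0,0,0],"delta_rot":[0,0,0],"fingers":1},{"dp":[0,0,0],"delta_rot":[0,0,0],"fingers":1},{"dp":[0,0,0],"delta_rot":[0,0,0],"fingers":1},{"dp":[0,0,0],"delta_rot":[0,0,0],"fingers":1},{"dp":[0,0,0],"delta_rot":[0,0,0],"fingers":1}]'
python3 -m crank '[{"dp":[0,0,-0.02],"delta_rot":[0,0,0],"fingers":1},{"dp":[0,0,-0.05],"delta_rot":[0,0,0],"fingers":1},{"dp":[0,0,-0.05],"delta_rot":[0,0,0],"fingers":1},{"dp":[0,0,-0.06],"delta_rot":[0,0,0],"fingers":1},{"dp":[0,0,-0.06],"delta_rot":[0,0,0],"fingers":1},{"dp":[0,0,-0.06],"delta_rot":[0,0,0],"fingers":1},{"dp":[0,0,0],"delta_rot":[0,0,0],"fingers":1},{"dp":[0,0,0],"delta_rot":[0,0,0],"fingers":1},{"dp":[0,0,0],"delta_rot":[0,0,0],"fingers":1}]'
python3 cr.py
python3 - <<'E'
from h import *
p,d=manip.snapshot("wrist");cv2.imwrite("pics/w4.png",p[:,:,::-1]);P=pts("wrist",d)*1000
hsv=cv2.cvtColor(p,cv2.COLOR_RGB2HSV);m=(d>0)&(P[:,:,2]>105-3)&(P[:,:,2]<125)&(abs(P[:,:,0]-538)<110)&(abs(P[:,:,1]+140)<85)
q=P[m]; print("cap",cv2.minAreaRect(q[:,:2].astype(np.float32)),np.percentile(q[:,2],[5,50,95]))
E
```

```text
t: 16.9
tcp_pos: [0.5365, -0.1392, 0.2103]
tool_rot: [0.717, 0.697, -0.0, -0.0]
force: [0.3, 0.4, -0.1]
finger_gap: 0.998
gripper_force: 0.0
t: 17.65
tcp_pos: [0.5362, -0.1391, 0.3606]
tool_rot: [0.717, 0.697, -0.0, -0.0]
force: [-0.2, 0.9, -0.0]
finger_gap: 1.0
gripper_force: 0.0
wrist 605 gx [-132. -121. -111.] gy [36. 79.] z [27. 29. 30.]
wrist 610 gx [-137. -126. -115.] gy [-27.  17.] z [26. 29. 30.]
wrist 28 gx [-116. -110. -106.] gy [-78. -70.] z [60. 63. 65.]
scene 16 gx [-117. -113. -104.] gy [36. 78.] z [15. 28. 32.]
scene 38 gx [-117. -113. -104.] gy [-79. -57.] z [31. 54. 67.]
cap ((534.5693969726562, -139.5854949951172), (156.47720336914062, 68.08804321289062), 88.1196517944336) [104.79229191 106.97212327 112.30365146]
```

View pics/w4.png

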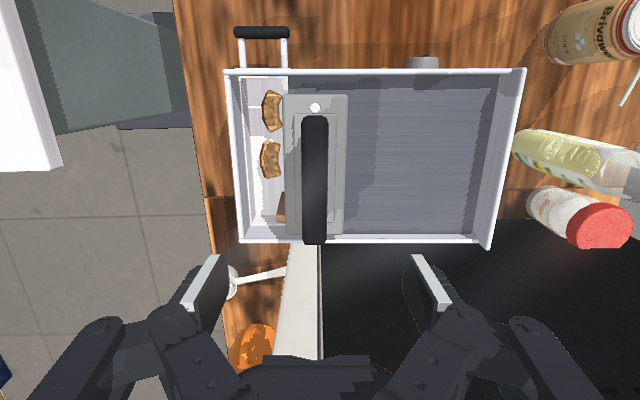

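The holder stands flat and released at griddle x ≈ -64 mm. Crusts 1 and 2 lie flat at (272,110) and (271,158). The third stands at rest on end at (281,207), inside the drawer and within the limits. I hand in.

```bash
python3 -c "
from station import manip
print(manip.sign_off())"
```

```text
the job is handed in; nothing more can be done
None
```

I handed the job in at about 18 s; sign-off returned no verdict. The drawer is home, the stroke was pressed at about 8 N throughout, and all three crusts are in the drawer (one standing on end). The pad holder stands released and flat on the plate, and I steered clear of the mug and tin but did not re-measure them at the end.

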